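Vent the flask stand, seat the round flask, close the vent

ROBOT

A 6-joint arm with a two-finger parallel gripper is mounted at the origin on a cart in front of the work surface, level with it; the furniture and walls round the work are solid. World frame = base frame: x ahead of the robot, y to its left, z up, the work surface at z = 0. Lengths are in m, angles in rad, forces in N, time in s.
With the tool pointing down it reaches from about 0.3 to 0.875 m from the base axis. Payload 6.4 kg.
Tool frame: the origin (TCP) lies on the centre line of the jaws, within the pads' length; the fingertips stand 14 mm ahead of it and the grasp point (between the pads) lies 5 mm behind it; z points along the fingers, y is the line along which they close (so a half turn about z gives the same grasp; the last joint's range is limited). The gripper opens to 85 mm and grips with 20 to 120 N. Pads are 22 mm wide; open, the fingers measure 114 mm over their backs; the gripper's body (76 mm by 85 mm) begins 54 mm behind the grasp point. The pads swing forward as they close: fully open they stand 13 mm farther back than shut.
Start: joints at [0.991, 0.181, 1.607, -0, 1.354, -0.206], TCP at [0.21, 0.535, 0.245] pointing down, gripper open.
Joint ranges: [-2.99, 2.99], [-0.89, 2.07], [0.3, 2.58], [-1.14, 4.28], [0, 2.63], [-3.12, 3.12]. Speed limits (rad/s): [2.57, 2.57, 3.01, 3.14, 3.14, 3.14].

INTERFACE

Orientations are given as a rotation vector (axis times angle).
In Python, from station import r gives the robot as it stands.
- The arm moves only by the tool send_rows, never from a script. Its arguments are lists of equal length, an entry for each row: "travel": the shift along the tool's x, y, z in cm, a list of three; "rot": the turn, a rotation vector about the tool's x, y, z in rad, a list of three; "claw": the closure, from 0 (fully open) to 1 (shut). A call has 1 to 8 rows; each row shifts and turns the commanded pose from where the row before left it, along the tool's axes as they then stand; what a row does not reach is not made up. A row lasts 1/12 s, in which the tool goes at most 41.7 mm and 7.16 degrees, less where a joint would pass 70% of its speed; a pose out of reach is approached as far as the arm can. A call with a gripper value outside its range is refused whole. The fingers move at their own pace and stop on an object; "force" is the grip in N (left out, the last holds). Time passes only in rows, so rows that do not move let the fingers close. It gives the time, the measured TCP pose, the force, the opening and the grip force at its end, in the units of the state.
- r.get_obs(): the state, without advancing time (a new reading comes with each control period).
- r.snapshot(name): name is "side" or "top"; returns a dict with "frame" (480x640x3 uint8, red, green, blue), "intrinsics" (3x3 intrinsics, pixels), "view" (4x4, takes a point from world to camera coordinates). Camera axes: x right, y down, z forward; pixel columns grow to the right and rows downward; lengths in m; the calibration is good to about 2 mm. A picture is of the moment at which its call begins. There is no depth.
- r.sign_off(): hands the job in; it is judged then, once.
The state is a dict: "t": time; "joint_pos": joint angles; "dq": joint speeds; "joint_efforts": joint torques, N m; "tcp_pos": TCP position; "orientation": TCP orientation; "force": force on the tool from outside, world axes, zero at the start; "moment": the same for the moment, N m; "opening": finger opening in m; "gripper_force": force on a finger pad.
Only numpy, scipy, OpenCV 4.12 (cv2) and the standard library are available. Lean on these libraries where they do the work, as an engineer would, in place of code of your own. Each camera call takes 0.05 s, during which the arm holds its last target. There are 200 camera calls.

TASK

Open the flask stand's vent by pulling the red push-pull knob on its sloping panel straight out until it clicks into its out position. With the vent open, take the amber round-bottomed flask from its cork block, set it upright, level and centred in the black ring of the stand and let go of it; then push the red knob fully home again. Do not tip the flask over or drop it into the ring, and leave the specimen cup, the cartridge and the timer where they are.

Things in the scene. Friction and masses are not known exactly. Their poses are not given: they have to be found in the camera images.
- vent_unit: White flask stand, fixed, 136 (x = -75 to 61) x 280 (y) x 228 mm. Origin: on its underside; x to its back, y to its left, z up (its front, -x, turned to the robot's left front). Base 30 mm high. Left half (y = 15 to 125 mm): grey panel sloping up to the back at 30 deg with the red knob, and behind it a head (x = 12 to 60, 228 high) with a brow. Right half: black ring, axis at x = -5, y = -75 mm.
- brow_edge (a point): Middle of the lower front edge of the blue brow that juts forward from the head over the panel (at x = -55, y = 70, z = 206 mm of the stand; brow 110 wide, 22 thick). It blocks a gripper that comes straight down on the knob: come in along the knob's axis, tilted.
- knob_grip (a point): Middle of the knob's red round head, on its axis (moves with the knob). The point's z axis is the pull-out direction, 30 deg from vertical to the stand's front: (-0.5, 0, 0.866) in the stand's frame. Head: diameter 28, from 12 mm below this point to 11 mm above along the axis; panel 28 mm below it when home, 46 when out. Its green 12 mm stem shows longer when out.
- vent_knob (a joint): How far the red knob is pulled out, m: 0 = fully home (vent closed), 0.018 = fully out at its on detent (vent open). Over-centre detent: pulling or pushing takes about 6 to 9 N; past the middle (0.009) it snaps on by itself and then stays there.
- ring_seat (a point): Where the centre of the flask's bulb lies when the flask is seated in the black ring: on the ring's axis, 23 mm above the ring's top face. The ring: outer diameter 68, hole 44, top face 55 mm above the bench, open in the middle and above.
- flask: Loose amber round-bottomed flask with white stopper, 110 mm high, 0.11 to 0.2 kg, bottom-heavy. Origin: lowest point of the bulb; z along the neck. Bulb is a sphere of diameter 64; straight neck of diameter 24 from 62 to 100 mm above the origin; white stopper rim of diameter 29 from 100 to 110 mm. It starts upright in the cork block with its bottom 13 mm above the bench.
- flask_bulb (a point): Centre of the flask's bulb, 32 mm above the flask's origin.
- flask_neck (a point): Grip point on the flask's neck axis, 86 mm above the flask's origin.
- cork_block: Fixed square cork block on the bench in whose hole the flask first stands; 74 x 74 x 20 mm, with a 40 mm square hole through it. Origin: centre of its underside.
- specimen_cup: Bystander, loose: clear specimen cup with red cap, 56 x 56 x 54 mm. Origin: centre of its underside.
- cartridge: Bystander, loose: white test cartridge with blue lid, 36 x 36 x 56 mm. Origin: centre of its underside.
- timer: Bystander, loose: flat white lab timer, 68 x 66 x 18 mm. Origin: centre of its underside.
There are look-alikes about, which are no part of the job. What is shaped like the flask but blue is not meant.

How it is judged:
By the outcome, as a careful person would: the job done as asked, in the order asked, and still so for the second after the job is handed in, with the robot touching nothing.
It also fails if it takes over 70 s, if anything falls off the work surface, if the arm or the gripper's body presses on something with over 40 N, if the wrist force passes 120 N, or if a joint passes its speed limit or range.

## Working session

There is one attempt and no reset: what is moved stays moved. The work goes in short steps, Python scripts to look and compute and a tool call to move; the robot and the scene stay as the last step left them, time stands still between calls to the robot, and variables do not carry over. Pictures are saved under pics/ and viewed, at most 10 in all, crops included, and the job is handed in when it is done.

Besides the shell and the picture viewer there is one more tool, called after "Request:" as name(argument=value, ...), one argument or row to a line, values as JSON. send_rows: Moves the arm, as the interface text tells. Its arguments: {"type":"object","properties":{"travel":{"type":"array","items":{"type":"array","items":{"type":"number"}}},"rot":{"type":"array","items":{"type":"array","items":{"type":"number"}}},"claw":{"type":"array","items":{"type":"number"}},"force":{"type":"number"}},"required":["travel","rot","claw"]}

```bash
mkdir -p pics; ls; python3 - <<'E'
from station import r
import cv2,numpy as np
np.set_printoptions(precision=4,suppress=True)
print(r.get_obs())
for n in("side","top"):
    s=r.snapshot(n); cv2.imwrite(f"pics/{n}0.png",s["frame"][:,:,::-1]); np.savez(f"{n}.npz",K=s["intrinsics"],V=s["view"]); print(s["intrinsics"],s["view"])
E
```

```text
pics
{'t': 0.0, 'joint_pos': array([ 0.9907,  0.1815,  1.608 ,  0.    ,  1.3538, -0.2063]), 'dq': array([ 0.0002, -0.0001, -0.0008,  0.0011, -0.0013,  0.0002]), 'joint_efforts': array([  0.0003, -44.4883, -35.133 ,  -0.0002,   0.0093,  -0.    ]), 'tcp_pos': array([0.2096, 0.5349, 0.2444]), 'orientation': array([-0.5836, -3.0862,  0.0024]), 'force': array([-0.1992,  0.3183, -0.084 ]), 'moment': array([-0.0035, -0.0274,  0.0369]), 'gripper_force': 0.0, 'opening': 0.08509663324879989}
[[469.3609   0.     318.627 ]
 [  0.     469.3609 230.0288]
 [  0.       0.       1.    ]] [[ 0.9806 -0.196   0.0088 -0.4839]
 [-0.1064 -0.5687 -0.8156  0.178 ]
 [ 0.1649  0.7988 -0.5785  1.2259]
 [ 0.      0.      0.      1.    ]]
[[593.78     0.     314.4546]
 [  0.     593.78   238.0825]
 [  0.       0.       1.    ]] [[-0.0095 -1.      0.0029  0.0015]
 [-0.9826  0.0088 -0.1857  0.5305]
 [ 0.1856 -0.0046 -0.9826  1.4513]
 [ 0.      0.      0.      1.    ]]
```

View pics/side0.png

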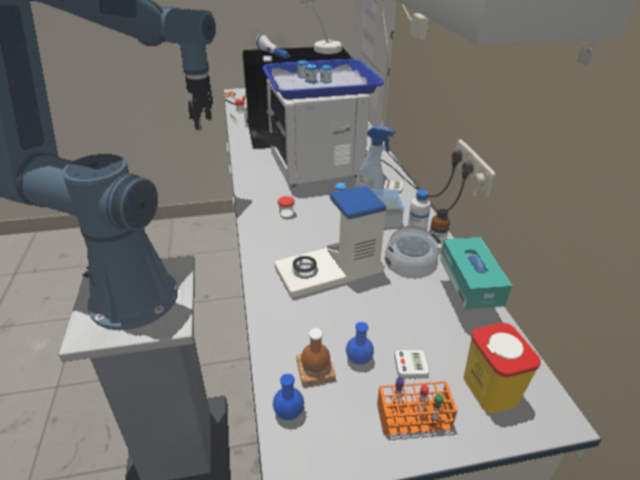

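View pics/top0.png

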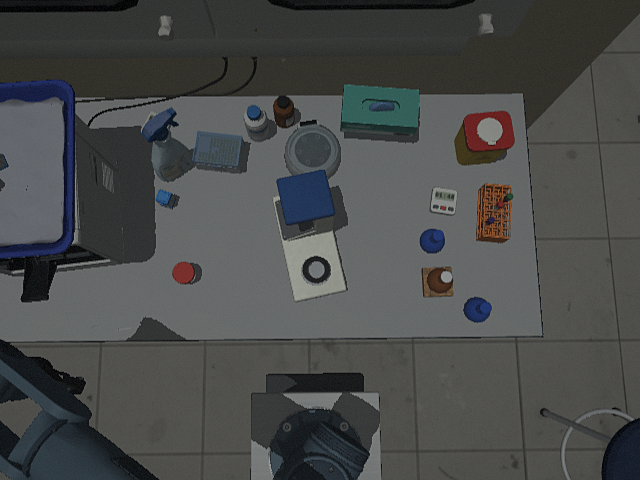

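The side view shows the amber flask at (316,358), with its white stopper at (315,337). Blue decoys are at (288,403) and (360,348). The stand's ring is at (305,266) and the knob is hidden behind the head. In the top view the flask stopper is at (446,277), the ring at (316,269) and the brow at (306,196). The things that could be taken for the flask are side (288,403) and (360,348), which are blue, and (316,358), which is amber and is my choice. The red specimen cap at top (183,272) could be taken for the knob. I'll check close crops.

```bash
python3 - <<'E'
import cv2,numpy as np
t=cv2.imread("pics/top0.png");s=cv2.imread("pics/side0.png")
R=lambda im,x,y,w,h,k:cv2.resize(im[y:y+h,x:x+w],None,fx=k,fy=k,interpolation=cv2.INTER_CUBIC)
a=R(t,265,160,90,145,4)
b=R(t,415,220,85,110,4)
c=np.zeros((600,760,3),np.uint8);c[:580,:360]=a;c[:440,370:710]=b
cv2.imwrite("pics/c1.png",c)
a=R(s,265,180,130,120,3);b=R(s,265,310,120,115,3)
c=np.zeros((400,780,3),np.uint8);c[:360,:390]=a;c[:345,400:760]=b
cv2.imwrite("pics/c2.png",c)
for n in("top","side"):
    V=np.load(n+".npz")["V"];print(n,-V[:3,:3].T@V[:3,3])
E
```

```text
top [0.25189199 0.00350303 1.52455732]
side [ 0.29128338 -0.97285215  0.85867414]
```

View pics/c1.png

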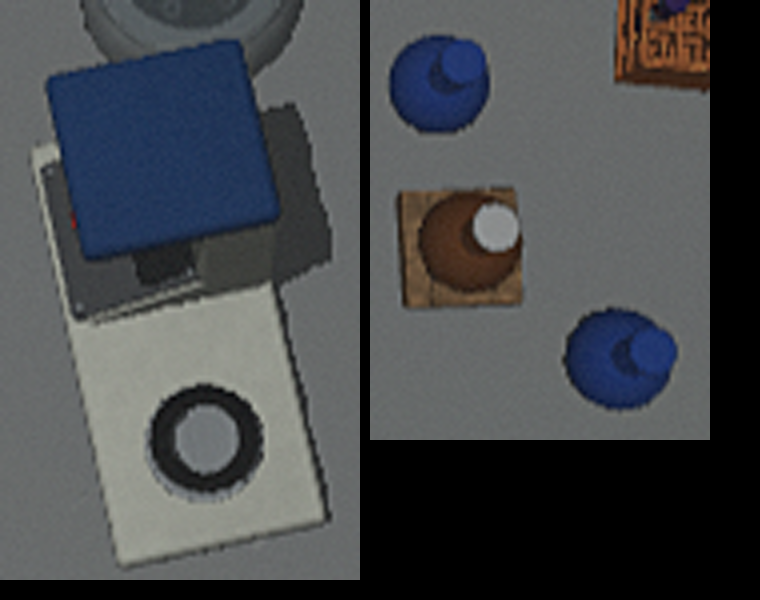

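View pics/c2.png

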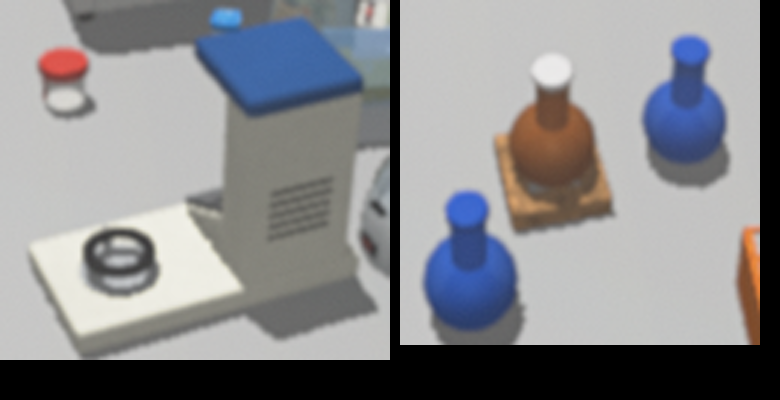

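The crops confirm the amber flask in its cork. A red sliver of the knob shows at top crop (75,222), beside the brow. Next I fit the stand pose and flask position from both views.

```bash
cat > h.py <<'E'
import numpy as np,cv2
from scipy.optimize import least_squares
from scipy.spatial.transform import Rotation as Ro
C={n:np.load(f"{n}.npz") for n in("top","side")}
def proj(n,P):
    c=C[n];q=np.atleast_2d(P)@c["V"][:3,:3].T+c["V"][:3,3];q=q@c["K"].T;return q[:,:2]/q[:,2:]
def ray(n,uv,z):
    c=C[n];R=c["V"][:3,:3];o=-R.T@c["V"][:3,3];d=R.T@np.linalg.inv(c["K"])@[*uv,1];return o+d*(z-o[2])/d[2]
un=lambda p,k,o:(np.array(p)+.5)/k-.5+np.array(o)
def S(p,P):  # stand->world
    return Ro.from_euler("z",p[2]).apply(np.array(P))+[p[0],p[1],0]
E
python3 - <<'E'
from h import *
np.set_printoptions(precision=4,suppress=True)
T=[((206,439),(-5,-75,55)),((122,568),(-75,-140,30)),((328,521),(61,-140,30)),((32,150),(-75,140,30)),((48,77),(-55,125,228)),((88,258),(-55,15,228)),((279,217),(60,15,228)),((240,42),(60,125,228))]
D=[((119,254),(-5,-75,55)),((32,250),(-75,-140,30)),((78,335),(61,-140,30)),((197,42),(-55,15,228)),((310,20),(-55,125,228)),((360,82),(60,125,228)),((250,104),(60,15,228))]
f=lambda p:np.concatenate([(proj("top",S(p,P_))-un(u,4,(265,160)))[0] for u,P in T for P_ in [np.array(P)/1e3]]+[(proj("side",S(p,np.array(P)/1e3))-un(u,3,(265,180)))[0] for u,P in D])
s=least_squares(f,[.5,0,-1.4],loss="soft_l1");p=s.x;print(p,np.degrees(p[2]));print(f(p).reshape(-1,2))
np.save("stand.npy",p)
fl=[("top",un((125,227),4,(415,220)),.123),("side",un((152,65),3,(265,310)),.123),("top",un((100,242),4,(415,220)),.045),("side",un((152,143),3,(265,310)),.045)]
for n,u,z in fl:print(n,ray(n,u,z))
print("ring",S(p,[-.005,-.075,.078]))
for n,u in(("top",un((206,439),4,(265,160))),("side",un((119,254),3,(265,180)))):print(ray(n,u,.055))
# knob red
import cv2
t=cv2.imread("pics/top0.png")[:,:,::-1].astype(int)[195:235,270:300];m=(t[...,0]>t[...,1]*1.35+8)&(t[...,0]>t[...,2]*1.35+8)
for y,x in np.argwhere(m):
    u=(x+270,y+195);w=[(Ro.from_euler("z",-p[2]).apply(ray("top",u,z)-[p[0],p[1],0])*1e3).round(1) for z in(.07,.09)];print(u,t[y,x],*w)
# panel edge pts
for c in((75,320),(45,165),(95,323),(200,285)):
    print(c,[(Ro.from_euler("z",-p[2]).apply(ray("top",un(c,4,(265,160)),z)-[p[0],p[1],0])*1e3).round(1) for z in(.03,.04,.07)])
E
```

```text
[ 0.5252  0.0028 -1.3633] -78.10912997235116
[[ 0.3943 -0.2946]
 [-0.3005 -0.1708]
 [ 0.9678 -0.0542]
 [-0.3794 -1.2641]
 [-0.244  -0.9179]
 [-0.2026  0.2337]
 [ 2.2876 -0.3006]
 [ 1.2929 -2.6245]
 [-0.5271 -0.9704]
 [-2.4254 -1.7506]
 [-0.7682  0.8421]
 [-2.2732 -1.11  ]
 [-2.6848 -1.7475]
 [ 2.0909 -1.2477]
 [-0.6279  0.6536]]
top [ 0.4213 -0.3142  0.123 ]
side [ 0.4229 -0.3124  0.123 ]
top [ 0.4215 -0.3158  0.045 ]
side [ 0.4227 -0.3157  0.045 ]
ring [ 0.4508 -0.0078  0.078 ]
[ 0.4501 -0.0068  0.055 ]
[ 0.4515 -0.012   0.055 ]
(np.int64(283), np.int64(214)) [70 27 31] [-57.7  77.3  70. ] [-57.6  72.5  90. ]
(np.int64(283), np.int64(215)) [116  28  28] [-58.2  74.8  70. ] [-58.2  70.   90. ]
(np.int64(283), np.int64(216)) [126  34  30] [-58.7  72.2  70. ] [-58.7  67.6  90. ]
(75, 320) [array([-70.6,  20.7,  30. ]), array([-70.5,  18.8,  40. ]), array([-70.2,  13. ,  70. ])]
(45, 165) [array([-68.5, 124.9,  30. ]), array([-68.5, 122.2,  40. ]), array([-68.2, 114.4,  70. ])]
(95, 323) [array([-58.5,  16. ,  30. ]), array([-58.5,  14.1,  40. ]), array([-58.4,   8.5,  70. ])]
(200, 285) [array([12.5, 25.8, 30. ]), array([12. , 23.9, 40. ]), array([10.6, 18. , 70. ])]
```

```bash
cat >> h.py <<'E'
p=np.load("stand.npy")
np.set_printoptions(precision=4,suppress=True)
RS=Ro.from_euler("z",p[2])
Z=RS.apply([.5,0,-.866025]);Y=RS.apply([0,1,0])
RK=Ro.from_matrix(np.c_[np.cross(Y,Z),Y,Z])
GK=S(p,[-.0415,.07,.081])  # knob grip
def need(R,grasp,back=0):  # remaining rot & travel(cm) in present tool frame, for grasp point at `grasp` drawn back along tool z
    from station import r
    o=r.get_obs();R0=Ro.from_rotvec(o["orientation"])
    t=grasp+R.apply([0,0,.005-back])
    print("t",round(o["t"],2),"tcp",o["tcp_pos"],"q",o["joint_pos"],"F",o["force"],"open",round(o["opening"],4),"gf",o["gripper_force"])
    print("rot",(R0.inv()*R).as_rotvec(),"travel cm (present axes)",R0.inv().apply(t-o["tcp_pos"])*100,"(target axes)",R.inv().apply(t-o["tcp_pos"])*100,"target",t)
E
python3 -c "
from h import *
print(GK);need(RK,GK,.14)"
```

```text
[0.5852 0.0578 0.081 ]
t 0.1 tcp [0.2097 0.5349 0.2445] q [ 0.9907  0.1815  1.6079  0.      1.3538 -0.2063] F [-1.4201  0.1024 -0.084 ] open 0.0854 gf 0.0
rot [ 0.2572 -0.4793  0.9664] travel cm (present axes) [-48.6713 -25.0513   4.6781] (target axes) [-38.955   26.9141  27.8655] target [0.5713 0.1239 0.1979]
```

Request:
send_rows(
  travel=[
    [0,0,0],
    [0,0,0],
    [0,0,0],
    [0,0,0],
    [0,0,0],
    [0,0,0],
    [0,0,0],
    [0,0,0],
  ],
  rot=[
    [0,0,0.12],
    [0,0,0.12],
    [0,0,0.12],
    [0,0,0.12],
    [0,0,0.12],
    [0,0,0.12],
    [0,0,0.12],
    [0,0,0.12],
  ],
  claw=[0,0,0,0,0,0,0,0],
)

```text
t: 0.77
tcp_pos: [0.2098, 0.535, 0.2447]
orientation: [1.95, 2.463, -0.002]
force: [0.2, 0.2, 0.3]
opening: 0.0852
gripper_force: 0.0
```

```bash
python3 -c "
from h import *
need(RK,GK,.14)"
```

```text
t 0.77 tcp [0.2098 0.535  0.2447] q [ 0.9907  0.1812  1.6077 -0.      1.3538  0.7596] F [0.1952 0.1931 0.3188] open 0.0852 gf 0.0
rot [ 0.0054 -0.5228  0.0232] travel cm (present axes) [-48.2947  25.7763   4.6993] (target axes) [-38.95    26.9024  27.8934] target [0.5713 0.1239 0.1979]
```

Request:
send_rows(
  travel=[
    [-3.0,1.6,0],
    [-3.0,1.6,0],
    [-3.0,1.6,0],
    [-3.0,1.6,0],
    [-3.0,1.6,0],
    [-3.0,1.6,0],
    [-3.0,1.6,0],
    [-3.0,1.6,0],
  ],
  rot=[
    [0,0,0],
    [0,0,0],
    [0,0,0],
    [0,0,0],
    [0,0,0],
    [0,0,0],
    [0,0,0],
    [0,0,0],
  ],
  claw=[0,0,0,0,0,0,0,0],
)

```text
t: 1.43
tcp_pos: [0.3913, 0.3306, 0.245]
orientation: [-1.943, -2.468, 0.001]
force: [0.5, 0.1, 0.7]
opening: 0.0856
gripper_force: 0.0
```

Request:
send_rows(
  travel=[
    [0,0,0],
    [0,0,0],
    [0,0,0],
    [0,0,0],
    [0,0,0],
    [0,0,0],
  ],
  rot=[
    [0,-0.09,0.004],
    [0,-0.09,0.004],
    [0,-0.09,0.004],
    [0,-0.09,0.004],
    [0,-0.09,0.004],
    [0,-0.07,0.003],
  ],
  claw=[0,0,0,0,0,0],
)

```text
t: 1.93
tcp_pos: [0.3905, 0.3323, 0.245]
orientation: [1.691, 2.097, -0.447]
force: [0.1, 0.7, -0.3]
opening: 0.0853
gripper_force: 0.0
```

```bash
python3 -c "
from h import *
need(RK,GK,.14)"
```

```text
t 1.93 tcp [0.3905 0.3323 0.245 ] q [ 0.7353  0.2711  1.5846 -0.4524  1.562   0.5896] F [ 0.0537  0.6529 -0.2708] open 0.0853 gf 0.0
rot [0.009  0.0008 0.0037] travel cm (present axes) [-18.5702  13.1748  16.2759] (target axes) [-18.535   13.3895  16.1403] target [0.5713 0.1239 0.1979]
```

Request:
send_rows(
  travel=[
    [-2.3,1.65,2.0],
    [-2.3,1.65,2.0],
    [-2.3,1.65,2.0],
    [-2.3,1.65,2.0],
    [-2.3,1.65,2.0],
    [-2.3,1.65,2.0],
    [-2.3,1.65,2.0],
    [-2.3,1.65,2.0],
  ],
  rot=[
    [0.009,0,0.004],
    [0,0,0],
    [0,0,0],
    [0,0,0],
    [0,0,0],
    [0,0,0],
    [0,0,0],
    [0,0,0],
  ],
  claw=[0,0,0,0,0,0,0,0],
)

```text
t: 2.6
tcp_pos: [0.5699, 0.1239, 0.1972]
orientation: [1.703, 2.098, -0.454]
force: [0.3, 0.6, -0.1]
opening: 0.0853
gripper_force: 0.0
```

```bash
python3 -c "
from h import *
from station import r
need(RK,GK,.14)
t=r.snapshot('top')['frame'][:,:,::-1];s=r.snapshot('side')['frame'][:,:,::-1]
c=np.zeros((480,780,3),np.uint8)
c[:480,:400]=cv2.resize(t[150:270,225:325],None,fx=4,fy=4,interpolation=2)
c[:480,400:]=cv2.resize(s[130:290,260:386],(380,480),interpolation=2)
cv2.imwrite('pics/d1.png',c)
"
```

```text
t 2.6 tcp [0.5699 0.1239 0.1972] q [ 0.2713  0.3333  1.6073 -0.5432  1.2836  0.2433] F [ 0.3081  0.6406 -0.1231] open 0.0853 gf 0.0
rot [-0.0009 -0.0038  0.0001] travel cm (present axes) [-0.0596  0.132  -0.0453] (target axes) [-0.0598  0.1321 -0.0449] target [0.5713 0.1239 0.1979]
```

View pics/d1.png

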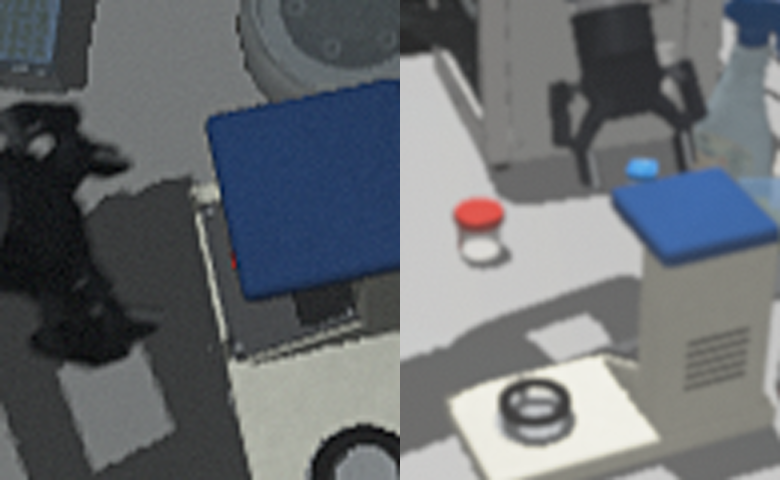

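The view shows the gripper at top crop (60,230), tilted and in line with the red sliver at (233,260). The brow and bystanders are clear. I advance along the axis.

Request:
send_rows(
  travel=[
    [0,0.13,2.0],
    [0,0,2.0],
    [0,0,2.0],
    [0,0,2.0],
    [0,0,1.5],
    [0,0,1.0],
  ],
  rot=[
    [0,0,0],
    [0,0,0],
    [0,0,0],
    [0,0,0],
    [0,0,0],
    [0,0,0],
  ],
  claw=[0,0,0,0,0,0],
)

```text
t: 3.2
tcp_pos: [0.58, 0.0742, 0.1048]
orientation: [1.704, 2.1, -0.456]
force: [0.1, -0.2, -0.8]
opening: 0.0856
gripper_force: 0.0
```

Request:
send_rows(
  travel=[
    [-0.05,0,1.0],
    [0,0,0.9],
    [0,0,0.8],
    [0,0,0.7],
    [0,0,0.0],
  ],
  rot=[
    [0,0,0],
    [0,0,0],
    [0,0,0],
    [0,0,0],
    [0,0,0],
  ],
  claw=[0,0,0,0,0],
)

```text
t: 3.62
tcp_pos: [0.5843, 0.0571, 0.0764]
orientation: [1.704, 2.098, -0.455]
force: [-0.3, 0.8, 0.2]
opening: 0.0849
gripper_force: 0.0
```

```bash
python3 -c "
from h import *
need(RK,GK,0)"
```

```text
t 3.62 tcp [0.5843 0.0571 0.0764] q [ 0.1544  0.4799  1.6909 -0.6149  1.0352  0.2858] F [-0.2987  0.8097  0.1584] open 0.0849 gf 0.0
rot [-0.0019 -0.0038 -0.    ] travel cm (present axes) [-0.1795  0.1013  0.0695] (target axes) [-0.1793  0.1012  0.0704] target [0.5857 0.0554 0.0767]
```

Request:
send_rows(
  travel=[
    [-0.15,0.1,0],
    [0,0,0],
    [0,0,0],
    [0,0,0],
    [0,0,0],
    [0,0,0],
    [0,0,0],
    [0,0,0],
  ],
  rot=[
    [0,0,0],
    [0,0,0],
    [0,0,0],
    [0,0,0],
    [0,0,0],
    [0,0,0],
    [0,0,0],
    [0,0,0],
  ],
  claw=[0.3,0.4,0.5,0.6,0.7,0.8,0.9,1],
  force=40,
)

```text
t: 4.28
tcp_pos: [0.5864, 0.0569, 0.079]
orientation: [1.703, 2.097, -0.452]
force: [-2.7, 3.7, 5.5]
opening: 0.0262
gripper_force: 41.8
```

Request:
send_rows(
  travel=[
    [0,0,0],
    [0,0,0],
    [0,0,0],
    [0,0,0],
  ],
  rot=[
    [0,0,0],
    [0,0,0],
    [0,0,0],
    [0,0,0],
  ],
  claw=[1,1,1,1],
)

```text
t: 4.62
tcp_pos: [0.5864, 0.0569, 0.079]
orientation: [1.703, 2.097, -0.452]
force: [-2.1, 2.0, 5.8]
opening: 0.0267
gripper_force: 41.8
```

```bash
python3 -c "
from h import *
need(RK,GK,0)"
```

```text
t 4.62 tcp [0.5864 0.0569 0.079 ] q [ 0.1536  0.4777  1.6875 -0.6142  1.0372  0.2825] F [-2.063   1.9995  5.8449] open 0.0267 gf 41.76789324672427
rot [ 0.0006 -0.0035 -0.0006] travel cm (present axes) [ 0.0017 -0.101   0.27  ] (target axes) [ 0.0027 -0.1008  0.2701] target [0.5857 0.0554 0.0767]
```

Request:
send_rows(
  travel=[
    [0,0,-0.3],
    [0,0,-0.3],
    [0,0,-0.3],
    [0,0,-0.3],
    [0,0,0],
  ],
  rot=[
    [0,0,0],
    [0,0,0],
    [0,0,0],
    [0,0,0],
    [0,0,0],
  ],
  claw=[1,1,1,1,1],
)

```text
t: 5.03
tcp_pos: [0.5851, 0.0627, 0.0892]
orientation: [1.703, 2.098, -0.452]
force: [1.4, 0.8, 1.0]
opening: 0.0267
gripper_force: 40.5
```

Request:
send_rows(
  travel=[
    [0,0,-0.3],
    [0,0,-0.3],
    [0,0,-0.2],
    [0,0,0],
    [0,0,0],
  ],
  rot=[
    [0,0,0],
    [0,0,0],
    [0,0,0],
    [0,0,0],
    [0,0,0],
  ],
  claw=[1,1,1,1,1],
)

```text
t: 5.45
tcp_pos: [0.5844, 0.0657, 0.0947]
orientation: [1.702, 2.098, -0.452]
force: [8.5, -3.9, -9.7]
opening: 0.0265
gripper_force: 42.3
```

```bash
python3 -c "
from h import *
need(RK,GK,0)"
```

```text
t 5.45 tcp [0.5844 0.0657 0.0947] q [ 0.1691  0.4548  1.6811 -0.6018  1.069   0.2747] F [ 8.4517 -3.9177 -9.7069] open 0.0265 gf 42.267825971357524
rot [ 0.0002 -0.0038 -0.0001] travel cm (present axes) [-0.0043 -0.0871  2.0844] (target axes) [ 0.0036 -0.0867  2.0844] target [0.5857 0.0554 0.0767]
```

Request:
send_rows(
  travel=[
    [0,0,0.1],
    [0,0,0],
    [0,0,0],
    [0,0,0],
    [0,0,0],
    [0,0,0],
    [0,0,0],
    [0,0,0],
  ],
  rot=[
    [0,0,0],
    [0,0,0],
    [0,0,0],
    [0,0,0],
    [0,0,0],
    [0,0,0],
    [0,0,0],
    [0,0,0],
  ],
  claw=[1,0.6,0.4,0.2,0,0,0,0],
)

```text
t: 6.12
tcp_pos: [0.5841, 0.0658, 0.0949]
orientation: [1.703, 2.098, -0.453]
force: [-0.4, 0.6, 0.0]
opening: 0.0856
gripper_force: 0.0
```

Request:
send_rows(
  travel=[
    [0,0,-1],
    [0,0,-2],
    [0,0,-3],
    [0,0,-3],
    [0,0,-3],
    [0,0,-2],
    [0,0,0],
  ],
  rot=[
    [0,0,0],
    [0,0,0],
    [0,0,0],
    [0,0,0],
    [0,0,0],
    [0,0,0],
    [0,0,0],
  ],
  claw=[0,0,0,0,0,0,0],
)

```text
t: 6.7
tcp_pos: [0.5719, 0.1366, 0.222]
orientation: [1.701, 2.095, -0.442]
force: [0.3, 0.8, 0.6]
opening: 0.0852
gripper_force: 0.0
```

```bash
cat >> h.py <<'E'
def knobred(f):
    t=f.astype(int)[195:235,270:300];m=(t[...,0]>t[...,1]*1.35+8)&(t[...,0]>t[...,2]*1.35+8)
    out=[]
    for y,x in np.argwhere(m):
        out.append([x+270,y+195,*(RS.inv().apply(ray("top",(x+270,y+195),.098)-[p[0],p[1],0])[:2]*1e3).round(1)])
    return np.array(out)
E
python3 -c "
from h import *
from station import r
need(RK,GK,.14)
print(knobred(r.snapshot('top')['frame']))
"
```

```text
t 6.7 tcp [0.5719 0.1366 0.222 ] q [ 0.2909  0.3149  1.5766 -0.5356  1.3257  0.2367] F [0.3176 0.8491 0.6254] open 0.0852 gf 0.0
rot [ 0.0086 -0.0045 -0.0026] travel cm (present axes) [ 0.1255 -0.3487  2.6991] (target axes) [ 0.1384 -0.3252  2.7014] target [0.5713 0.1239 0.1979]
[[281.  208.  -59.3  86.6]
 [280.  209.  -62.3  84.6]
 [281.  209.  -59.9  84.1]
 [282.  209.  -57.4  83.6]
 [279.  210.  -65.2  82.7]
 [280.  210.  -62.8  82.1]
 [281.  210.  -60.4  81.6]
 [282.  210.  -58.   81.1]
 [279.  211.  -65.7  80.2]
 [280.  211.  -63.3  79.7]
 [281.  211.  -60.9  79.1]
 [282.  211.  -58.5  78.6]
 [279.  212.  -66.2  77.7]
 [280.  212.  -63.8  77.2]
 [281.  212.  -61.4  76.6]
 [282.  212.  -59.   76.1]
 [279.  213.  -66.7  75.2]
 [280.  213.  -64.3  74.7]
 [281.  213.  -61.9  74.2]
 [282.  213.  -59.5  73.6]
 [279.  214.  -67.3  72.8]
 [280.  214.  -64.9  72.2]
 [281.  214.  -62.5  71.7]
 [282.  214.  -60.   71.2]
 [283.  214.  -57.6  70.6]
 [279.  215.  -67.8  70.3]
 [280.  215.  -65.4  69.8]
 [281.  215.  -63.   69.2]
 [282.  215.  -60.6  68.7]
 [283.  215.  -58.2  68.2]
 [280.  216.  -65.9  67.3]
 [281.  216.  -63.5  66.8]
 [282.  216.  -61.1  66.2]
 [283.  216.  -58.7  65.7]
 [281.  217.  -64.   64.3]
 [282.  217.  -61.6  63.8]
 [283.  217.  -59.2  63.2]
 [282.  218.  -62.1  61.3]
 [283.  218.  -59.7  60.8]]
```

The knob is out: the red edge now shows at stand x of about -67, a shift of 9 mm, and the gripper moved 18.1 mm. Next is the flask.

```bash
cat >> h.py <<'E'
RF=Ro.from_rotvec([np.pi,0,0])
FN=np.array([.422,-.3145,.099])
E
python3 -c "
from h import *
from station import r
R0=Ro.from_rotvec(r.get_obs()['orientation'])
d=np.array([.38,.12,.30])-r.get_obs()['tcp_pos'];print(R0.inv().apply(d)*100);print((R0.inv()*RF).as_rotvec())"
```

```text
[ -1.9244 -18.9686  -8.3086]
[0.4648 0.3686 1.7335]
```

Request:
send_rows(
  travel=[
    [-0.27,-2.7,-1.2],
    [-0.27,-2.7,-1.2],
    [-0.27,-2.7,-1.2],
    [-0.27,-2.7,-1.2],
    [-0.27,-2.7,-1.2],
    [-0.27,-2.7,-1.2],
    [-0.27,-2.7,-1.2],
  ],
  rot=[
    [0,0,0],
    [0,0,0],
    [0,0,0],
    [0,0,0],
    [0,0,0],
    [0,0,0],
    [0,0,0],
  ],
  claw=[0,0,0,0,0,0,0],
)

```text
t: 7.33
tcp_pos: [0.3778, 0.1189, 0.2975]
orientation: [1.704, 2.099, -0.457]
force: [-0.1, 0.3, 0.2]
opening: 0.0854
gripper_force: 0.0
```

Request:
send_rows(
  travel=[
    [0,0,0],
    [0,0,0],
    [0,0,0],
    [0,0,0],
    [0,0,0],
    [0,0,0],
    [0,0,0],
    [0,0,0],
  ],
  rot=[
    [0.029,0.023,0.108],
    [0.029,0.023,0.108],
    [0.029,0.023,0.108],
    [0.029,0.023,0.108],
    [0.029,0.023,0.108],
    [0.029,0.023,0.108],
    [0.029,0.023,0.108],
    [0.029,0.023,0.108],
  ],
  claw=[0,0,0,0,0,0,0,0],
)

```text
t: 8.0
tcp_pos: [0.3792, 0.1192, 0.2972]
orientation: [2.637, 1.223, -0.273]
force: [-0.1, -0.0, 0.8]
opening: 0.0854
gripper_force: 0.0
```

Request:
send_rows(
  travel=[
    [0,0,0],
    [0,0,0],
    [0,0,0],
    [0,0,0],
    [0,0,0],
    [0,0,0],
    [0,0,0],
    [0,0,0],
  ],
  rot=[
    [0.029,0.023,0.108],
    [0.029,0.023,0.108],
    [0.029,0.023,0.108],
    [0.029,0.023,0.108],
    [0.029,0.023,0.108],
    [0.029,0.023,0.108],
    [0.029,0.023,0.108],
    [0.029,0.023,0.108],
  ],
  claw=[0,0,0,0,0,0,0,0],
)

```text
t: 8.67
tcp_pos: [0.3792, 0.1192, 0.2972]
orientation: [3.141, -0.005, -0.013]
force: [0.2, -0.7, 1.6]
opening: 0.0857
gripper_force: 0.0
```

```bash
python3 -c "
from h import *
need(RF,FN,.10)"
```

```text
t 8.67 tcp [0.3792 0.1192 0.2972] q [ 0.0046 -0.2828  1.9451 -0.001   1.4875  1.5786] F [ 0.2269 -0.7428  1.5539] open 0.0857 gf 0.0
rot [ 0.0011  0.0082 -0.0031] travel cm (present axes) [ 4.4991 43.3491 10.3252] (target axes) [ 4.2788 43.3736 10.3157] target [ 0.422  -0.3145  0.194 ]
```

Request:
send_rows(
  travel=[
    [0.3,3.1,0],
    [0.3,3.1,0],
    [0.3,3.1,0],
    [0.3,3.1,0],
    [0.3,3.1,0],
    [0.3,3.1,0],
    [0.3,3.1,0],
    [0.3,3.1,0],
  ],
  rot=[
    [0.001,0.008,-0.003],
    [0,0,0],
    [0,0,0],
    [0,0,0],
    [0,0,0],
    [0,0,0],
    [0,0,0],
    [0,0,0],
  ],
  claw=[0,0,0,0,0,0,0,0],
)

```text
t: 9.33
tcp_pos: [0.4043, -0.1297, 0.2976]
orientation: [3.141, 0.008, -0.001]
force: [-0.2, 0.5, -0.1]
opening: 0.0855
gripper_force: 0.0
```

Request:
send_rows(
  travel=[
    [0.3,3.1,1.5],
    [0.3,3.1,1.5],
    [0.3,3.1,1.5],
    [0.3,3.1,1.5],
    [0.3,3.1,1.5],
    [0.3,3.1,1.5],
    [0,0,0],
    [0,0,0],
  ],
  rot=[
    [0,0,0],
    [0,0,0],
    [0,0,0],
    [0,0,0],
    [0,0,0],
    [0,0,0],
    [0,0,0],
    [0,0,0],
  ],
  claw=[0,0,0,0,0,0,0,0],
)

```text
t: 10.0
tcp_pos: [0.4228, -0.3145, 0.2062]
orientation: [-3.139, -0.005, 0.004]
force: [0.9, 0.5, -0.9]
opening: 0.0854
gripper_force: 0.0
```

```bash
python3 -c "
from h import *
need(RF,FN,.0)"
```

```text
t 10.0 tcp [ 0.4228 -0.3145  0.2062] q [-0.8651  0.1154  1.7636  0.0002  1.2665  0.7025] F [ 0.888   0.4536 -0.8929] open 0.0854 gf 0.0
rot [-0.0031  0.0024  0.0032] travel cm (present axes) [-0.0514  0.0356 11.223 ] (target axes) [-0.0786  0.0012 11.2229] target [ 0.422  -0.3145  0.094 ]
```

Request:
send_rows(
  travel=[
    [0,0,2.5],
    [0,0,2.5],
    [-0.07,0,2.2],
    [0,0,2.0],
    [0,0,1.5],
    [0,0,0.5],
    [0,0,0],
    [0,0,0],
  ],
  rot=[
    [-0.003,0.002,0.003],
    [0,0,0],
    [0,0,0],
    [0,0,0],
    [0,0,0],
    [0,0,0],
    [0,0,0],
    [0,0,0],
  ],
  claw=[0,0,0,0,0,0,0,0],
  force=30,
)

```text
t: 10.67
tcp_pos: [0.4244, -0.3142, 0.0979]
orientation: [3.137, 0.006, 0.006]
force: [0.0, -0.3, -0.8]
opening: 0.0857
gripper_force: 0.0
```

Request:
send_rows(
  travel=[
    [0,0,0],
    [0,0,0],
    [0,0,0],
    [0,0,0],
    [0,0,0],
    [0,0,0],
    [0,0,0],
    [0,0,0],
  ],
  rot=[
    [0,0,0],
    [0,0,0],
    [0,0,0],
    [0,0,0],
    [0,0,0],
    [0,0,0],
    [0,0,0],
    [0,0,0],
  ],
  claw=[0.3,0.4,0.5,0.6,0.7,0.8,0.9,1],
)

```text
t: 11.33
tcp_pos: [0.4244, -0.3148, 0.0977]
orientation: [3.137, 0.005, 0.006]
force: [-0.5, 0.6, 3.4]
opening: 0.027
gripper_force: 29.3
```

```bash
python3 -c "
from h import *
from station import r
need(RF,FN,.0)
t=r.snapshot('top')['frame'][:,:,::-1];s=r.snapshot('side')['frame'][:,:,::-1]
c=np.zeros((480,800,3),np.uint8)
c[:,:400]=cv2.resize(t[220:340,395:495],None,fx=4,fy=4,interpolation=2)
c[:,400:]=cv2.resize(s[300:420,265:365],None,fx=4,fy=4,interpolation=2)
cv2.imwrite('pics/e1.png',c)"
```

```text
t 11.33 tcp [ 0.4244 -0.3148  0.0977] q [-0.8629  0.2605  1.8413 -0.0002  1.0335  0.7046] F [-0.5483  0.629   3.418 ] open 0.027 gf 29.343664976549917
rot [ 0.005  -0.004   0.0034] travel cm (present axes) [-0.245  -0.0356  0.3669] (target axes) [-0.2436 -0.033   0.3681] target [ 0.422  -0.3145  0.094 ]
```

View pics/e1.png

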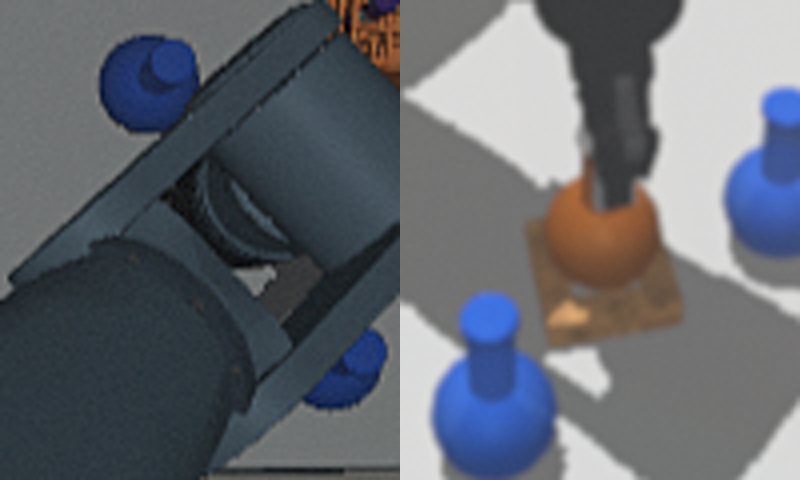

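The fingertips sit at the neck, at (600,205) in the crop. The opening reads 27 mm, which suggests the stopper rim (29 mm), because the tool is 4 mm too high. I reopen, lower and grip again.

Request:
send_rows(
  travel=[
    [0,0,0],
    [0,0,0],
    [0,0,0],
    [0,0,0],
    [-0.2,0,0.2],
    [0,0,0.2],
    [0,0,0],
    [0,0,0],
  ],
  rot=[
    [0,0,0],
    [0,0,0],
    [0,0,0],
    [0,0,0],
    [0.004,-0.004,0.003],
    [0,0,0],
    [0,0,0],
    [0,0,0],
  ],
  claw=[0.7,0.5,0.4,0.4,0.4,0.4,0.4,0.4],
)

```text
t: 12.1
tcp_pos: [0.422, -0.3143, 0.0928]
orientation: [-3.141, -0.0, 0.002]
force: [-0.6, -0.2, 0.3]
opening: 0.0509
gripper_force: 0.0
```

```bash
python3 -c "
from h import *
need(RF,FN,.0)"
```

```text
t 12.1 tcp [ 0.422  -0.3143  0.0928] q [-0.8657  0.2682  1.8435 -0.0007  1.0308  0.7052] F [-0.6495 -0.2189  0.3293] open 0.0509 gf 0.0
rot [-0.0003  0.0011  0.0003] travel cm (present axes) [ 0.0037  0.0174 -0.1168] (target axes) [ 0.0039  0.0175 -0.1168] target [ 0.422  -0.3145  0.094 ]
```

Request:
send_rows(
  travel=[
    [0,0,-0.05],
    [0,0,0],
    [0,0,0],
    [0,0,0],
    [0,0,0],
    [0,0,0],
    [0,0,0],
    [0,0,0],
  ],
  rot=[
    [0,0,0],
    [0,0,0],
    [0,0,0],
    [0,0,0],
    [0,0,0],
    [0,0,0],
    [0,0,0],
    [0,0,0],
  ],
  claw=[0.5,0.6,0.7,0.8,0.9,1,1,1],
  force=30,
)

```text
t: 12.77
tcp_pos: [0.4223, -0.3147, 0.0939]
orientation: [3.141, 0.001, -0.001]
force: [-0.8, -0.4, 2.2]
opening: 0.0262
gripper_force: 29.3
```

```bash
python3 -c "
from h import *
need(RF,FN,.0)"
```

```text
t 12.77 tcp [ 0.4223 -0.3147  0.0939] q [-0.8656  0.2666  1.8428 -0.0008  1.0319  0.7052] F [-0.8051 -0.3679  2.1774] open 0.0262 gf 29.28958903066814
rot [0.0007 0.0003 0.0005] travel cm (present axes) [-0.0302 -0.016  -0.0086] (target axes) [-0.0302 -0.016  -0.0086] target [ 0.422  -0.3145  0.094 ]
```

Request:
send_rows(
  travel=[
    [0,0,-0.3],
    [0,0,-0.6],
    [0,0,-1.0],
    [0,0,-1.5],
    [0,0,-1.6],
    [0,0,-1.0],
    [0,0,0],
    [0,0,0],
  ],
  rot=[
    [0,0,0],
    [0,0,0],
    [0,0,0],
    [0,0,0],
    [0,0,0],
    [0,0,0],
    [0,0,0],
    [0,0,0],
  ],
  claw=[1,1,1,1,1,1,1,1],
)

```text
t: 13.43
tcp_pos: [0.4225, -0.3148, 0.1545]
orientation: [3.14, 0.001, 0.001]
force: [-0.7, 0.1, -2.1]
opening: 0.026
gripper_force: 30.0
```

```bash
python3 -c "
from h import *
from station import r
need(RF,FN,.06)
s=r.snapshot('side')['frame'][:,:,::-1]
c=cv2.resize(s[270:390,265:365],None,fx=5,fy=5,interpolation=2)
cv2.imwrite('pics/e2.png',c)
print(proj('side',[[.422,-.315,.105],[.422,-.315,.159]]))"
```

```text
t 13.43 tcp [ 0.4225 -0.3148  0.1545] q [-0.8654  0.1758  1.8096 -0.0007  1.1546  0.7052] F [-0.697   0.1045 -2.0588] open 0.026 gf 30.015046298503876
rot [ 0.0016 -0.0006  0.0005] travel cm (present axes) [-0.0528 -0.0287  0.0454] (target axes) [-0.0528 -0.0286  0.0455] target [ 0.422  -0.3145  0.154 ]
[[315.0828 338.2475]
 [315.201  320.0812]]
```

View pics/e2.png

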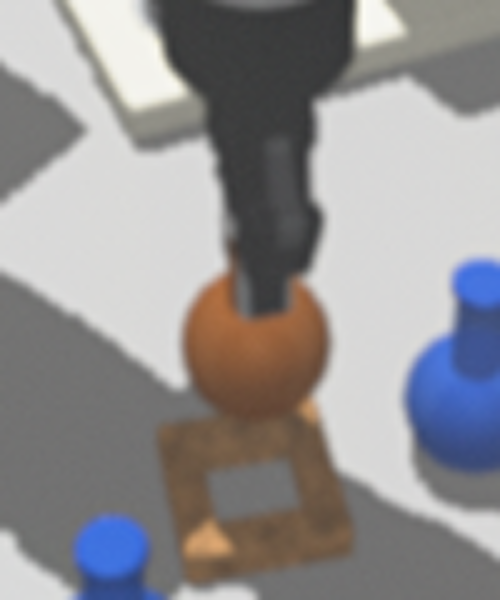

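The flask hangs free of the cork. Its bulb centre at crop (256,343) matches the prediction within 1 px, so it has not slipped. I carry it to the ring.

Request:
send_rows(
  travel=[
    [0,0,-0.7],
    [0,0,-1.2],
    [0,0,-1.4],
    [0,0,-1.0],
    [0.06,-0.7,-0.5],
    [0.15,-1.6,0],
    [0.2,-2.2,0],
    [0.2,-2.2,0],
  ],
  rot=[
    [0,0,0],
    [0,0,0],
    [0,0,0],
    [0,0,0],
    [0,0,0],
    [0,0,0],
    [0,0,0],
    [0,0,0],
  ],
  claw=[1,1,1,1,1,1,1,1],
)

```text
t: 14.15
tcp_pos: [0.4278, -0.2454, 0.201]
orientation: [-3.141, 0.001, 0.002]
force: [-0.0, 0.6, -2.4]
opening: 0.0266
gripper_force: 30.0
```

Request:
send_rows(
  travel=[
    [0.2,-2.2,0],
    [0.2,-2.2,0],
    [0.2,-2.2,0],
    [0.2,-2.2,0],
    [0.2,-2.2,0],
    [0.2,-2.2,0],
    [0.2,-2.2,0],
    [0.2,-2.2,0],
  ],
  rot=[
    [0,0,0],
    [0,0,0],
    [0,0,0],
    [0,0,0],
    [0,0,0],
    [0,0,0],
    [0,0,0],
    [0,0,0],
  ],
  claw=[1,1,1,1,1,1,1,1],
)

```text
t: 14.82
tcp_pos: [0.4432, -0.0689, 0.2009]
orientation: [-3.141, -0.001, 0.003]
force: [0.7, -0.3, -2.5]
opening: 0.0265
gripper_force: 30.0
```

Request:
send_rows(
  travel=[
    [0.2,-2.2,0],
    [0.16,-1.8,0],
    [0.1,-1.3,0],
    [0.05,-0.8,0],
    [0,-0.3,0],
    [0,0,0],
  ],
  rot=[
    [0,0,0],
    [0,0,0],
    [0,0,0],
    [0,0,0],
    [0,0,0],
    [0,0,0],
  ],
  claw=[1,1,1,1,1,1],
)

```text
t: 15.32
tcp_pos: [0.4487, -0.0065, 0.2013]
orientation: [3.141, 0.003, -0.002]
force: [0.4, -0.2, -1.9]
opening: 0.0263
gripper_force: 30.0
```

```bash
cat >> h.py <<'E'
RG=np.array([.4503,-.0075,.1319])
E
python3 -c "
from h import *
need(RF,RG,0)"
```

```text
t 15.32 tcp [ 0.4487 -0.0065  0.2013] q [-0.2798 -0.0621  1.9563 -0.0005  1.2486  1.2893] F [ 0.3611 -0.1615 -1.8732] open 0.0263 gf 30.012862072326243
rot [0.0001 0.0013 0.0019] travel cm (present axes) [0.165  0.0975 7.4362] (target axes) [0.1556 0.0979 7.4364] target [ 0.4503 -0.0075  0.1269]
```

Lower to 1.5 cm above the seat and look at both views.

Request:
send_rows(
  travel=[
    [0.15,0.1,0.7],
    [0,0,1.2],
    [0,0,1.5],
    [0,0,1.4],
    [0,0,0.8],
    [0,0,0.3],
    [0,0,0],
  ],
  rot=[
    [0,0,0],
    [0,0,0],
    [0,0,0],
    [0,0,0],
    [0,0,0],
    [0,0,0],
    [0,0,0],
  ],
  claw=[1,1,1,1,1,1,1],
)

```text
t: 15.9
tcp_pos: [0.4502, -0.0089, 0.1417]
orientation: [-3.141, 0.001, 0.004]
force: [-0.4, 0.7, -0.5]
opening: 0.0262
gripper_force: 30.0
```

```bash
python3 -c "
from h import *
from station import r
need(RF,RG,0)
t=r.snapshot('top')['frame'][:,:,::-1];s=r.snapshot('side')['frame'][:,:,::-1]
c=np.zeros((500,800,3),np.uint8)
c[:,:400]=cv2.resize(s[205:305,265:345],None,fx=5,fy=5,interpolation=2)
c[:,400:]=cv2.resize(t[220:320,280:360],None,fx=5,fy=5,interpolation=2)
cv2.imwrite('pics/g1.png',c)
print(proj('side',[[.4503,-.0075,.094],[.4503,-.0075,.055]]))"
```

```text
t 15.9 tcp [ 0.4502 -0.0089  0.1417] q [-0.284   0.0278  2.0025 -0.0006  1.1137  1.2876] F [-0.3584  0.7045 -0.4992] open 0.0262 gf 30.01415168400854
rot [-0.0002  0.0024 -0.0005] travel cm (present axes) [ 0.011  -0.1353  1.4827] (target axes) [ 0.0075 -0.1356  1.4827] target [ 0.4503 -0.0075  0.1269]
[[303.4646 251.8896]
 [303.6078 263.3263]]
```

View pics/g1.png

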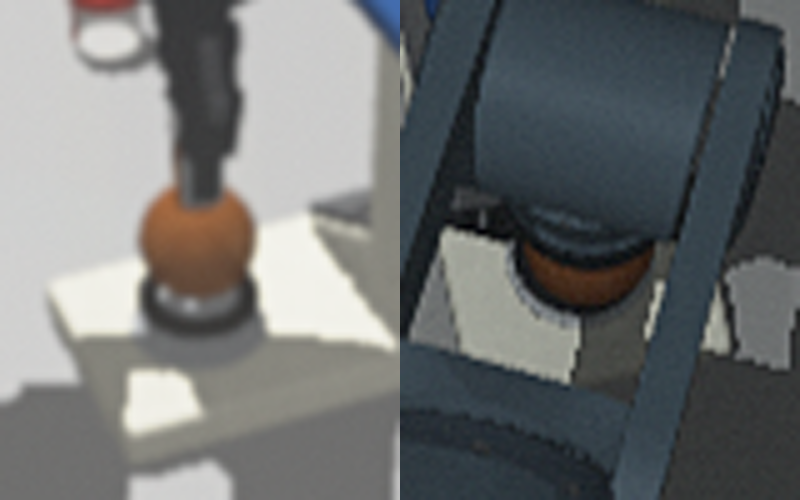

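In the crop the bulb centre x is 198.5 and the ring's is 198, so it is aligned. Lower gently.

Request:
send_rows(
  travel=[
    [0,-0.08,0.3],
    [0,0,0.3],
    [0,0,0.3],
    [0,0,0.2],
    [0,0,0.1],
    [0,0,0.1],
    [0,0,0],
    [0,0,0],
  ],
  rot=[
    [0,0.002,0],
    [0,0,0],
    [0,0,0],
    [0,0,0],
    [0,0,0],
    [0,0,0],
    [0,0,0],
    [0,0,0],
  ],
  claw=[1,1,1,1,1,1,1,1],
)

```text
t: 16.67
tcp_pos: [0.4511, -0.0077, 0.1299]
orientation: [3.141, 0.001, 0.003]
force: [0.3, 0.5, -0.4]
opening: 0.0264
gripper_force: 29.8
```

Request:
send_rows(
  travel=[
    [0,0,0.1],
    [0,0,0],
    [0,0,0],
  ],
  rot=[
    [0,0,0],
    [0,0,0],
    [0,0,0],
  ],
  claw=[1,1,1],
)

```text
t: 16.92
tcp_pos: [0.4517, -0.0078, 0.1295]
orientation: [3.141, 0.001, 0.005]
force: [0.2, 1.9, 5.2]
opening: 0.0263
gripper_force: 29.4
```

```bash
python3 -c "
from h import *
from station import r
need(RF,RG,0);print(r.get_obs()['moment'])"
```

```text
t 16.92 tcp [ 0.4517 -0.0078  0.1295] q [-0.2814  0.0473  2.0116  0.0004  1.0793  1.2888] F [0.2218 1.8781 5.1736] open 0.0263 gf 29.424215415492654
rot [ 0.0006 -0.0034  0.0004] travel cm (present axes) [-0.1403 -0.0306  0.2546] (target axes) [-0.1395 -0.0304  0.2551] target [ 0.4503 -0.0075  0.1269]
[0.1841 0.0032 0.0055]
```

Request:
send_rows(
  travel=[
    [0,-0.08,0],
    [0,-0.07,0],
    [0,0,0],
    [0,0,0],
  ],
  rot=[
    [0,0,0],
    [0,0,0],
    [0,0,0],
    [0,0,0],
  ],
  claw=[1,1,1,1],
)

```text
t: 17.25
tcp_pos: [0.4505, -0.006, 0.1284]
orientation: [3.142, 0.001, 0.001]
force: [0.3, 0.8, 1.5]
opening: 0.0257
gripper_force: 29.9
```

```bash
python3 -c "
from h import *
from station import r
need(RF,RG,0);print(r.get_obs()['moment'])"
```

```text
t 17.25 tcp [ 0.4505 -0.006   0.1284] q [-0.2781  0.0482  2.0132  0.0002  1.0793  1.2922] F [0.3249 0.8038 1.4879] open 0.0257 gf 29.928444852121174
rot [ 0.0001 -0.0009  0.0005] travel cm (present axes) [-0.0241  0.1455  0.1455] (target axes) [-0.0239  0.1455  0.1455] target [ 0.4503 -0.0075  0.1269]
[ 0.0959 -0.0774  0.0642]
```

Request:
send_rows(
  travel=[
    [0.08,0,0],
    [0.07,0,0],
    [0,0,0],
    [0,0,0],
  ],
  rot=[
    [0,0,0],
    [0,0,0],
    [0,0,0],
    [0,0,0],
  ],
  claw=[1,1,1,1],
)

```text
t: 17.58
tcp_pos: [0.4521, -0.0061, 0.1284]
orientation: [3.141, 0.001, 0.001]
force: [-0.7, 1.3, 0.8]
opening: 0.0264
gripper_force: 30.1
```

```bash
python3 -c "
from h import *
from station import r
need(RF,RG,0);print(r.get_obs()['moment'])"
```

```text
t 17.58 tcp [ 0.4521 -0.0061  0.1284] q [-0.2772  0.0517  2.0095  0.0001  1.0796  1.2931] F [-0.7246  1.3491  0.7697] open 0.0264 gf 30.13502111658454
rot [ 0.0001 -0.0008  0.0005] travel cm (present axes) [-0.1783  0.1383  0.1473] (target axes) [-0.1782  0.1384  0.1474] target [ 0.4503 -0.0075  0.1269]
[ 0.1285  0.0609 -0.0267]
```

Request:
send_rows(
  travel=[
    [-0.08,-0.1,0],
    [0,0,0.05],
    [0,0,0.05],
    [0,0,0],
    [0,0,0],
  ],
  rot=[
    [0,0,0],
    [0,0,0],
    [0,0,0],
    [0,0,0],
    [0,0,0],
  ],
  claw=[1,1,1,1,1],
)

```text
t: 18.0
tcp_pos: [0.4516, -0.0052, 0.1277]
orientation: [3.141, 0.001, 0.003]
force: [0.6, 0.9, 0.9]
opening: 0.026
gripper_force: 30.1
```

```bash
python3 -c "
from h import *
from station import r
need(RF,RG,0);print(r.get_obs()['moment'])"
```

```text
t 18.0 tcp [ 0.4516 -0.0052  0.1277] q [-0.2755  0.0511  2.0117  0.0002  1.0771  1.2948] F [0.5616 0.8729 0.8881] open 0.026 gf 30.128898974508047
rot [ 0.0003 -0.0016  0.0005] travel cm (present axes) [-0.1282  0.232   0.0785] (target axes) [-0.1279  0.232   0.0786] target [ 0.4503 -0.0075  0.1269]
[ 0.1553 -0.0926 -0.0069]
```

Request:
send_rows(
  travel=[
    [-0.03,-0.08,0],
    [0,0,0.05],
    [0,0,0.03],
    [0,0,0],
    [0,0,0],
  ],
  rot=[
    [0,0,0],
    [0,0,0],
    [0,0,0],
    [0,0,0],
    [0,0,0],
  ],
  claw=[1,1,1,1,1],
)

```text
t: 18.42
tcp_pos: [0.4516, -0.0045, 0.1272]
orientation: [3.141, 0.001, 0.004]
force: [0.7, 0.1, 3.6]
opening: 0.0263
gripper_force: 29.6
```

```bash
python3 -c "
from h import *
from station import r
need(RF,RG,0);print(r.get_obs()['moment'])"
```

```text
t 18.42 tcp [ 0.4516 -0.0045  0.1272] q [-0.2739  0.0516  2.0125  0.0001  1.0751  1.2964] F [0.7329 0.0798 3.5795] open 0.0263 gf 29.639084860682487
rot [ 0.0006 -0.0023  0.0005] travel cm (present axes) [-0.1305  0.2984  0.0267] (target axes) [-0.1303  0.2985  0.0268] target [ 0.4503 -0.0075  0.1269]
[ 0.0417 -0.0743 -0.0109]
```

Seated: the height is within 0.3 mm of nominal and the side force is about 0. Release slowly.

Request:
send_rows(
  travel=[
    [0,0,-0.04],
    [0,0,0],
    [0,0,0],
    [0,0,0],
    [0,0,0],
    [0,0,0],
    [0,0,0],
    [0,0,0],
  ],
  rot=[
    [0,0,0],
    [0,0,0],
    [0,0,0],
    [0,0,0],
    [0,0,0],
    [0,0,0],
    [0,0,0],
    [0,0,0],
  ],
  claw=[0.75,0.72,0.7,0.68,0.66,0.64,0.62,0.6],
  force=20,
)

```text
t: 19.08
tcp_pos: [0.4509, -0.0043, 0.1269]
orientation: [3.142, 0.001, 0.001]
force: [0.2, -0.1, 0.1]
opening: 0.0339
gripper_force: 0.0
```

Request:
send_rows(
  travel=[
    [0,0,0],
    [0,0,0],
    [0,0,0],
    [0,0,0],
    [0,0,0],
    [0,0,0],
  ],
  rot=[
    [0,0,0],
    [0,0,0],
    [0,0,0],
    [0,0,0],
    [0,0,0],
    [0,0,0],
  ],
  claw=[0.5,0.4,0.3,0.2,0.1,0],
)

```text
t: 19.58
tcp_pos: [0.4512, -0.0044, 0.1272]
orientation: [3.141, 0.001, 0.002]
force: [0.0, 0.9, -0.0]
opening: 0.0846
gripper_force: 0.0
```

Request:
send_rows(
  travel=[
    [0,0,-0.5],
    [0,0,-1],
    [0,0,-2],
    [0,0,-2.5],
    [0,0,-2.5],
    [0,0,-2.5],
    [0,0,-1],
    [0,0,0],
  ],
  rot=[
    [0,0,0],
    [0,0,0],
    [0,0,0],
    [0,0,0],
    [0,0,0],
    [0,0,0],
    [0,0,0],
    [0,0,0],
  ],
  claw=[0,0,0,0,0,0,0,0],
)

```text
t: 20.25
tcp_pos: [0.4528, -0.0048, 0.2506]
orientation: [3.14, 0.001, 0.012]
force: [0.9, 0.4, 0.1]
opening: 0.0854
gripper_force: 0.0
```

```bash
python3 -c "
from h import *
from station import r
R0=Ro.from_rotvec(r.get_obs()['orientation']);print(r.get_obs()['tcp_pos'],r.get_obs()['opening'])
d=np.array([.36,.14,.26])-r.get_obs()['tcp_pos'];print(R0.inv().apply(d)*100);print((R0.inv()*RK).as_rotvec())"
```

```text
[ 0.4528 -0.0048  0.2506] 0.08539303160962529
[ -9.2613 -14.4825  -1.0411]
[-0.4562 -0.3805 -1.7347]
```

Request:
send_rows(
  travel=[
    [-1.55,-2.4,-0.3],
    [-1.55,-2.4,-0.3],
    [-1.55,-2.4,-0.3],
    [-1.55,-2.4,0],
    [-1.55,-2.4,0],
    [-1.55,-2.4,0],
  ],
  rot=[
    [0,0,0],
    [0,0,0],
    [0,0,0],
    [0,0,0],
    [0,0,0],
    [0,0,0],
  ],
  claw=[0,0,0,0,0,0],
)

```text
t: 20.75
tcp_pos: [0.3563, 0.1404, 0.2545]
orientation: [3.141, -0.0, -0.001]
force: [0.8, 0.6, 0.1]
opening: 0.0858
gripper_force: 0.0
```

Request:
send_rows(
  travel=[
    [0,0,0],
    [0,0,0],
    [0,0,0],
    [0,0,0],
    [0,0,0],
    [0,0,0],
    [0,0,0],
    [0,0,0],
  ],
  rot=[
    [-0.0285,-0.0238,-0.1085],
    [-0.0285,-0.0238,-0.1085],
    [-0.0285,-0.0238,-0.1085],
    [-0.0285,-0.0238,-0.1085],
    [-0.0285,-0.0238,-0.1085],
    [-0.0285,-0.0238,-0.1085],
    [-0.0285,-0.0238,-0.1085],
    [-0.0285,-0.0238,-0.1085],
  ],
  claw=[0,0,0,0,0,0,0,0],
)

```text
t: 21.42
tcp_pos: [0.3573, 0.1394, 0.2545]
orientation: [2.63, 1.239, -0.274]
force: [0.1, -0.3, -0.6]
opening: 0.0856
gripper_force: 0.0
```

Request:
send_rows(
  travel=[
    [0,0,0],
    [0,0,0],
    [0,0,0],
    [0,0,0],
    [0,0,0],
    [0,0,0],
    [0,0,0],
    [0,0,0],
  ],
  rot=[
    [-0.0285,-0.0238,-0.1085],
    [-0.0285,-0.0238,-0.1085],
    [-0.0285,-0.0238,-0.1085],
    [-0.0285,-0.0238,-0.1085],
    [-0.0285,-0.0238,-0.1085],
    [-0.0285,-0.0238,-0.1085],
    [-0.0285,-0.0238,-0.1085],
    [-0.0285,-0.0238,-0.1085],
  ],
  claw=[0,0,0,0,0,0,0,0],
)

```text
t: 22.08
tcp_pos: [0.3572, 0.1394, 0.2544]
orientation: [1.693, 2.108, -0.465]
force: [-0.3, 1.1, 0.0]
opening: 0.0852
gripper_force: 0.0
```

```bash
python3 -c "
from h import *
from station import r
need(RK,GK,.15)
t=r.snapshot('top')['frame'][:,:,::-1];s=r.snapshot('side')['frame'][:,:,::-1]
c=np.zeros((500,800,3),np.uint8)
c[:,:400]=cv2.resize(s[205:305,265:345],None,fx=5,fy=5,interpolation=2)
c[:,400:]=cv2.resize(t[220:320,280:360],None,fx=5,fy=5,interpolation=2)
cv2.imwrite('pics/g2.png',c)
"
```

```text
t 22.08 tcp [0.3572 0.1394 0.2544] q [ 0.4489 -0.1085  1.9722 -0.5088  1.4399  0.3411] F [-0.2812  1.0583  0.0276] open 0.0852 gf 0.0
rot [-0.006  -0.0014  0.0114] travel cm (present axes) [-2.5546 20.637   6.7259] (target axes) [-2.3093 20.6244  6.8523] target [0.5702 0.1288 0.2066]
```

View pics/g2.png

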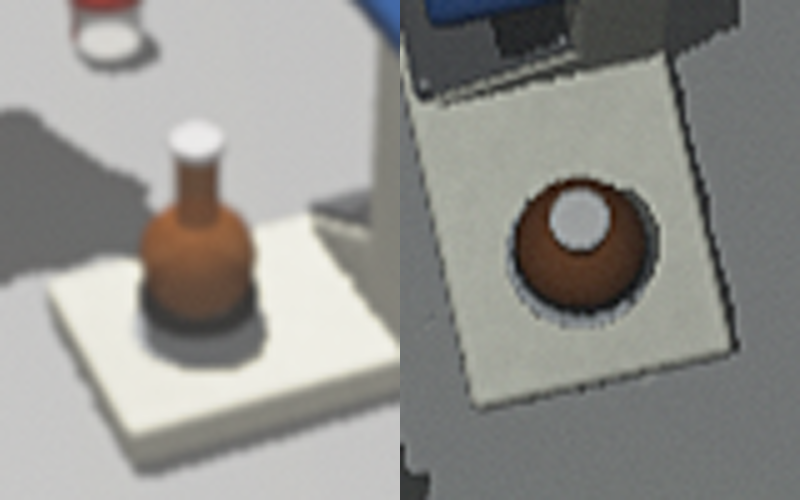

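```bash
python3 -c "
from h import *
q=lambda a:un((a[0]-400,a[1]),5,(280,220))
print(ray('top',q((580,218)),.156),ray('top',q((581,246)),.078))
w=lambda a:un(a,5,(265,205))
print(ray('side',w((197,137)),.156),ray('side',w((198,260)),.078))
from station import r
print(r.snapshot('top')['frame'].shape, knobred(r.snapshot('top')['frame'])[:,2].min())
f=r.snapshot('top')['frame'][240:300,290:350].astype(int)
g=(f[...,0]>f[...,2]*1.35+8);ys,xs=np.nonzero(g);print('amber',xs.min()+290,xs.max()+290,ys.min()+240,ys.max()+240)
g=(f.sum(2)<110);ys,xs=np.nonzero(g);print('dark',xs.min()+290,xs.max()+290,ys.min()+240,ys.max()+240)
for n,P in(('pred .4503,-.0075',[.4503,-.0075]),):print(proj('top',[[*P,.156],[*P,.078],[*P,.055]]))
"
```

```text
[ 0.4509 -0.005   0.156 ] [ 0.4484 -0.0058  0.078 ]
[ 0.4529 -0.0043  0.156 ] [ 0.4521 -0.0077  0.078 ]
(480, 640, 3) -67.8
amber 303 328 256 280
dark 303 329 256 282
[[316.6863 263.461 ]
 [316.4778 268.024 ]
 [316.4204 269.2793]]
```

The flask stands seated in the ring. Stopper and bulb measurements put the tilt at about 1–2°, which is close to the measurement noise, and the centring within about 2 mm. The knob is still out. Next I push it home with the jaws shut.

Request:
send_rows(
  travel=[
    [-0.33,2.95,0.98],
    [-0.33,2.95,0.98],
    [-0.33,2.95,0.98],
    [-0.33,2.95,0.98],
    [-0.33,2.95,0.98],
    [-0.33,2.95,0.98],
    [-0.33,2.95,0.98],
    [0,0,0],
  ],
  rot=[
    [-0.006,-0.001,0.011],
    [0,0,0],
    [0,0,0],
    [0,0,0],
    [0,0,0],
    [0,0,0],
    [0,0,0],
    [0,0,0],
  ],
  claw=[1,1,1,1,1,1,1,1],
)

```text
t: 23.0
tcp_pos: [0.5751, 0.1263, 0.2062]
orientation: [1.713, 2.087, -0.452]
force: [-0.4, -0.3, -0.5]
opening: 0.0001
gripper_force: 0.0
```

```bash
python3 -c "
from h import *
need(RK,GK+.001*Y,.06)
"
```

```text
t 23.0 tcp [0.5751 0.1263 0.2062] q [ 0.2734  0.3351  1.5854 -0.5415  1.3024  0.2459] F [-0.3819 -0.2643 -0.4712] open 0.0001 gf 0.0
rot [-0.0012 -0.0021 -0.011 ] travel cm (present axes) [ 0.2607 -0.3177  8.7968] (target axes) [ 0.283  -0.3249  8.7958] target [0.5805 0.085  0.1286]
```

Request:
send_rows(
  travel=[
    [0.28,-0.32,1.5],
    [0,0,2],
    [0,0,2],
    [0,0,1.5],
    [0,0,1],
    [0,0,0.6],
    [0,0,0],
  ],
  rot=[
    [-0.001,-0.002,-0.011],
    [0,0,0],
    [0,0,0],
    [0,0,0],
    [0,0,0],
    [0,0,0],
    [0,0,0],
  ],
  claw=[1,1,1,1,1,1,1],
)

```text
t: 23.58
tcp_pos: [0.5761, 0.0871, 0.1316]
orientation: [1.698, 2.099, -0.457]
force: [-0.3, 0.2, 0.7]
opening: -0.0002
gripper_force: 0.0
```

```bash
python3 -c "
from h import *
need(RK,GK+.001*Y,.03)
"
```

```text
t 23.58 tcp [0.5761 0.0871 0.1316] q [ 0.2094  0.4009  1.6685 -0.581   1.145   0.264 ] F [-0.2745  0.2087  0.6913] open -0.0002 gf 0.0
rot [-0.0004 -0.0002  0.0032] travel cm (present axes) [-0.109   0.3876  3.409 ] (target axes) [-0.1071  0.3866  3.4092] target [0.5836 0.0703 0.1027]
```

Request:
send_rows(
  travel=[
    [-0.1,0.38,0.3],
    [0,0,0.4],
    [0,0,0.4],
    [0,0,0.4],
    [0,0,0.3],
    [0,0,0],
  ],
  rot=[
    [0,0,0.003],
    [0,0,0],
    [0,0,0],
    [0,0,0],
    [0,0,0],
    [0,0,0],
  ],
  claw=[1,1,1,1,1,1],
)

```text
t: 24.08
tcp_pos: [0.5823, 0.0789, 0.1174]
orientation: [1.698, 2.097, -0.454]
force: [-0.1, -0.1, 0.3]
opening: 0.0003
gripper_force: 0.0
```

```bash
python3 -c "
from h import *
need(RK,GK+.001*Y,.03)
"
```

```text
t 24.08 tcp [0.5823 0.0789 0.1174] q [ 0.1936  0.4257  1.668  -0.5904  1.1151  0.2687] F [-0.0768 -0.1453  0.2831] open 0.0003 gf 0.0
rot [ 0.0018 -0.0001  0.0011] travel cm (present axes) [-0.0194 -0.0616  1.7113] (target axes) [-0.0193 -0.0586  1.7114] target [0.5836 0.0703 0.1027]
```

Near contact. Push on in small steps.

Request:
send_rows(
  travel=[
    [0,0,0.2],
    [0,0,0.2],
    [0,0,0.2],
    [0,0,0.2],
    [0,0,0.2],
    [0,0,0],
  ],
  rot=[
    [0,0,0],
    [0,0,0],
    [0,0,0],
    [0,0,0],
    [0,0,0],
    [0,0,0],
  ],
  claw=[1,1,1,1,1,1],
)

```text
t: 24.58
tcp_pos: [0.5832, 0.0752, 0.1105]
orientation: [1.699, 2.096, -0.453]
force: [-7.5, 7.4, 13.0]
opening: 0.0001
gripper_force: 8.1
```

Request:
send_rows(
  travel=[
    [0,0,0.2],
    [0,0,0.2],
    [0,0,0.2],
    [0,0,0],
  ],
  rot=[
    [0,0,0],
    [0,0,0],
    [0,0,0],
    [0,0,0],
  ],
  claw=[1,1,1,1],
)

```text
t: 24.92
tcp_pos: [0.5837, 0.075, 0.1102]
orientation: [1.7, 2.094, -0.451]
force: [-28.1, 24.7, 47.6]
opening: -0.0001
gripper_force: 28.3
```

```bash
python3 -c "
from h import *
need(RK,GK+.001*Y,.03)
"
```

```text
t 24.92 tcp [0.5837 0.075  0.1102] q [ 0.1866  0.4352  1.6722 -0.5957  1.0987  0.2741] F [-28.0773  24.6572  47.5661] open -0.0001 gf 28.34341573237907
rot [ 0.0035 -0.0001 -0.0013] travel cm (present axes) [-0.0212 -0.1107  0.8798] (target axes) [-0.021  -0.1077  0.8802] target [0.5836 0.0703 0.1027]
```

Request:
send_rows(
  travel=[
    [0,0,-0.6],
    [0,0,-1],
    [0,0,-2],
    [0,0,-3],
    [0,0,-3],
    [0,0,-3],
    [0,0,0],
  ],
  rot=[
    [0,0,0],
    [0,0,0],
    [0,0,0],
    [0,0,0],
    [0,0,0],
    [0,0,0],
    [0,0,0],
  ],
  claw=[1,1,1,1,1,1,1],
)

```text
t: 25.5
tcp_pos: [0.5734, 0.1356, 0.2189]
orientation: [1.696, 2.093, -0.442]
force: [0.3, 0.5, 0.9]
opening: 0.0
gripper_force: 0.0
```

```bash
python3 -c "
from h import *
from station import r
need(RK,GK+.001*Y,.03)
f=r.snapshot('top')['frame'];k=knobred(f);print(len(k),k)
"
```

```text
t 25.5 tcp [0.5734 0.1356 0.2189] q [ 0.2903  0.3198  1.5784 -0.5409  1.3182  0.2397] F [0.2998 0.5459 0.9011] open 0.0 gf 0.0
rot [ 0.011  -0.0007 -0.0016] travel cm (present axes) [ 0.0841 -0.496  13.3587] (target axes) [ 0.0942 -0.3486 13.3633] target [0.5836 0.0703 0.1027]
3 [[283.  214.  -57.6  70.6]
 [283.  215.  -58.2  68.2]
 [283.  216.  -58.7  65.7]]
```

The red pixels are the same as in the first, home view, and the knob met a hard stop, so it is home. One last look at the whole scene.

```bash
python3 -c "
from h import *
from station import r
t=r.snapshot('top')['frame'][:,:,::-1];s=r.snapshot('side')['frame'][:,:,::-1]
c=np.zeros((500,800,3),np.uint8)
c[:,:400]=cv2.resize(s[180:430,260:460],None,fx=2,fy=2,interpolation=2)
c[:,400:]=cv2.resize(t[150:325,200:340],(400,500),interpolation=2)
cv2.imwrite('pics/z.png',c)
a=cv2.imread('pics/top0.png')[185:215,425:465].astype(int);print('timer diff',abs(t[185:215,425:465].astype(int)-a).mean())
a=cv2.imread('pics/top0.png')[185:212,150:180].astype(int);print('cartridge diff',abs(t[185:212,150:180].astype(int)-a).mean())
"
```

```text
timer diff 14.329722222222221
cartridge diff 32.51152263374485
```

View pics/z.png

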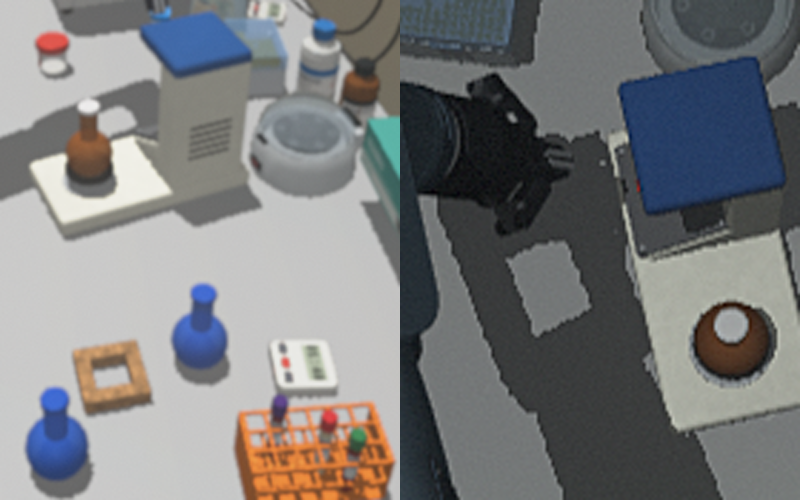

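The flask is upright in the ring at crop (88,150), the knob is home, the decoys and timer are where they were, and the robot touches nothing. Handing in.

```bash
python3 -c "
from station import r
print(r.sign_off())"
```

```text
the job is handed in; nothing more can be done
None
```

I pulled the knob out to open the vent, set the amber flask in the black ring (tilt about 1–2°, within about 2 mm of centre) and pushed the knob fully home. It is handed in at about 26 s; the final push reached about 60 N at the fingertips, and I couldn't re-check the cartridge because the arm hid it in the last view.

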